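# Set the throwing wheel's speed and switch it on

## Task

Set the throwing wheel's speed on its grey control box and then switch it on: with a fingertip in the open front of the collar, flick the star-shaped thumbwheel anticlockwise (seen from above), click by click, until the raised bar on it points at the stud on the collar, and do not run past it. After that, push the toggle switch beside it fully over, away from the robot. Only flick and push: the control box must not be lifted or shoved out of place, and everything else on the bench stays where it is.

Things in the scene. Friction and masses are not known exactly. Their poses are not given: they have to be found in the camera images.
- control_box: Loose grey steel control box, about 5 kg, 200 (x) x 360 (y) x 70 mm high, with a flat top (the deck). Origin: centre of its underside, on the bench. Its x axis points away from the robot, y to the left, z up; turned by up to 0.35 rad. The deck carries the star thumbwheel in its collar (axis at x 0, y +85 mm) and the toggle switch (block at x 0, y -65 mm).
- wheel_axis (a point): Centre of the black star thumbwheel, on its upright axis, 14 mm above the deck. Hub: 38 mm radius, 24 mm high. Eight flat radial tabs every 45 degrees, out to 66 mm radius, 8 mm thick, from 4 to 24 mm above the deck. A fixed collar (inner radius 71, outer 77, 24 mm high) surrounds it, open only at the front, for 55 degrees either side of the box's -x direction.
- opening (a point): Middle of the collar's open front, at deck height, 58 mm from the wheel's axis towards the box's -x. On a click one tab stands exactly here, with the gaps between tabs (about 35 mm clear) centred 24 mm to its left and right. A fingertip let down in the left gap to just above the deck and moved straight right (box -y) by about 50 mm turns the wheel one click anticlockwise; then lift it out.
- stud (a point): Tip of the short pointed upright steel stud (12 mm thick, 18 mm high) on the collar's rim, on the side away from the robot: 74 mm from the wheel's axis in the box's +x direction, 111 mm above the bench.
- bar_end (a point): Outer end of the raised bar on the wheel, 64 mm from the axis, 100 mm above the bench: a bright metal bar 66 mm long, 9 mm wide, 6 mm high on top of the hub, running from the centre out along one of the tabs.
- speed_wheel (a joint): Angle of the thumbwheel (rad): 0 when the bar points at the stud, growing anticlockwise seen from above. Clicks lie every 0.785 rad (eight a turn); a sprung ball pulls it into the nearest one when let go (2 to 3 N at the tabs moves it on). It starts 2 to 4 clicks short of 0 (near -1.57, -2.36 or -3.14) and has no stop at 0. A full turn off does not count as 0.
- toggle (a joint): Angle of the toggle switch lever (rad): 0 leaning towards the robot (off, it starts at 0 to 0.12), 1.0 leaning away from it (on, against its stop). It stays where it is left; about 1 to 2 N at the knob moves it.
- toggle_tip (a point): Centre of the black round knob (26 mm in diameter) at the end of the toggle lever, a 10 mm rod, 60 mm from its pivot to here. The pivot is 22 mm above the deck at the box's x 0, y -65 mm; the lever swings about the box's y axis. At 0 the knob is 29 mm towards the box's -x from the pivot, at 1.0 29 mm towards +x, both 145 mm above the bench. Block under it: 70 (x) x 50 (y) x 25 mm high.
- mug: Speckled stoneware mug, 82 mm in diameter, 90 mm high, handle at its +y; origin under its centre. Bystander.
- tub: Green plastic tub with twist cap, 84 mm in diameter, 100 mm high; origin under its centre. Bystander.
- rib: Flat teak rib, 100 x 60 x 6 mm, long along its x; origin under its centre. Bystander.
- pin_tool: Steel pin tool, handle 95 x 10 x 10 mm with a thin pin towards its +x, lying on the deck; origin under the handle's centre. Bystander.
- test_bowl: Small terracotta bowl, 100 mm across, 45 mm high; origin under its centre. Bystander.
- wood_knife: Wooden modelling knife, 160 x 16 x 8 mm, long along its x; origin under its centre. Bystander.

How it is judged:
By the outcome, as a careful person would: the job done as asked, in the order asked, and still so for the second after the job is handed in, with the robot touching nothing.
It also fails if it takes over 51 s, if anything falls off the work surface, if the arm or the gripper's body presses on something with over 40 N, if the wrist force passes 120 N, or if a joint passes its speed limit or range.

## Robot

A 6-joint arm with a two-finger parallel gripper is mounted at the origin on the work surface. World frame = base frame: x ahead of the robot, y to its left, z up, the work surface at z = 0. Lengths are in mm, angles in rad, forces in N, time in s.
With the tool pointing down it reaches from about 325 to 1000 mm from the base axis. Payload 5.1 kg.
Tool frame: the origin (TCP) lies at the very end of the fingers, on their centre line; the grasp point (between the pads) lies ctrl.hold_point_z behind it (ctrl.hold_point_z is the distance from the TCP to the grasp point, in mm); z points along the fingers, y is the line along which they close (so a half turn about z gives the same grasp; the last joint's range is limited). The gripper opens to 85 mm and grips with 20 to 120 N. Pads are 22 mm wide; open, the fingers measure 114 mm over their backs; the gripper's body (76 mm by 85 mm) begins 54 mm behind the grasp point. The pads swing forward as they close: fully open they stand 13 mm farther back than shut.
Start: joints at [-0.083, 0.124, 1.65, -0, 1.367, -0.083], TCP at [649.988, -0.028, 231.322] pointing down, gripper open.
Joint ranges: [-2.61, 2.61], [-1.02, 2.33], [0.03, 2.71], [-1.35, 4.49], [0.32, 2.68], [-2.91, 2.91]. Speed limits (rad/s): [2.57, 2.57, 3.14, 3.14, 3.14, 3.14].

## Interface

Orientations are given as a rotation vector (axis times angle).
In Python, from bench import ctrl, imaging, readout gives the robot as it stands. Calls block until the motion is done:
- ctrl.reach(position, orientation): joint-space move of the TCP to a pose.
- ctrl.move_straight(position, vel=150, rotation=None, guard=None): straight line of the TCP; rotation=None keeps the orientation; vel is the mean speed in mm/s. With guard (N) it stops when the force on the tool has changed by that much, and returns True; else False.
- ctrl.movej(angles): joint-space move.
- ctrl.command_gripper(opening, f_grip=None): opening from 0.0 (shut) to 1.0 (fully open); f_grip is the grip in N (None keeps the last); returns when the fingers have stopped.
- ctrl.pause(seconds).
- ctrl.solve_ik(position, orientation): joint angles nearest the present ones, or None.
- imaging.snapshot(name): name is "scene" or "side" or "wrist"; returns (picture, depth): 384x512x3 uint8, blue, green, red; 384x512 float32, mm along the optical axis (not along the pixel's ray), 0 where there is no reading.
- imaging.get_calibration(name): a dict with "fovy" (degrees; the focal length in pixels is half the picture's height over the tangent of half this angle, whatever the lens; pixels are square), "cx", "cy" (the principal point, pixels), "pose" (4x4, takes a point from camera to world coordinates); the wrist camera has in their place "T_tool_cam" (4x4, takes a point from camera to tool coordinates, whose origin is the TCP and whose axes are the flange's). Camera axes: x right, y down, z forward; pixel columns grow to the right and rows downward; lengths in mm; the calibration is good to about 2 mm. The wrist camera is an equidistant fisheye: a pixel r from the principal point sees the ray r / f radians off the axis. A picture is of the moment at which its call begins: read the wrist's pose just before it. get_calibration takes no time and is no camera call.
A pose or a line that the arm cannot do raises ctrl.IKError and nothing moves.
- ctrl.job_done(): hands the job in; it is judged then, once.
Readings, each from a call of its own:
- readout.get_time_s(): time.
- readout.get_joint_pos(): joint angles.
- readout.get_joint_velocities(): joint speeds.
- readout.get_joint_torque(): joint torques, N m.
- readout.get_tcp_pos(): TCP position.
- readout.get_ee_rot(): TCP orientation.
- readout.get_ft_force(): force on the tool from outside, world axes, zero at the start.
- readout.get_moment(): the same for the moment, N m.
- readout.get_finger_gap(): opening from 0.0 (shut) to 1.0 (fully open).
- readout.get_finger_force(): force on a finger pad.
Only numpy, scipy, OpenCV 4.12 (cv2) and the standard library are available. Lean on these libraries where they do the work, as an engineer would, in place of code of your own. Each camera call takes 0.05 s, during which the arm holds its last target. There are 200 camera calls.

## Working session

There is one attempt and no reset: what is moved stays moved. The work goes in short steps, each a Python script; the robot and the scene stay as the last script left them, time stands still between calls to the robot, and variables do not carry over. Pictures are saved under pics/ and viewed, at most 10 in all, crops included, and the job is handed in when it is done.

```bash
mkdir -p pics
cat > h.py <<'E'
import numpy as np, cv2
from bench import ctrl, imaging, readout
def cam(n):
    c=imaging.get_calibration(n); f=192/np.tan(np.radians(c['fovy'])/2); return c,f
def pts(n,depth):
    c,f=cam(n); v,u=np.mgrid[:384,:512]
    P=np.stack([(u-c['cx'])/f*depth,(v-c['cy'])/f*depth,depth],-1).astype(float)
    T=np.array(c['pose']); W=P@T[:3,:3].T+T[:3,3]; W[depth<=0]=np.nan
    return W
E
python3 - <<'E'
from h import *
for n in ["scene","side"]:
    p,d=imaging.snapshot(n); np.savez(f'{n}0.npz',p=p,d=d)
    cv2.imwrite(f'pics/{n}0.png',cv2.resize(p,(800,600),interpolation=cv2.INTER_CUBIC))
    W=pts(n,d); m=(abs(W[...,2]-70)<4); print(n,imaging.get_calibration(n)['pose'],m.sum())
    q=W[m][:,:2].astype(np.float32); print(cv2.minAreaRect(q),np.median(q,0))
print(readout.get_time_s())
E
```

```text
scene [[-5.05862986e-01  7.02105882e-01 -5.01148651e-01  1.09843615e+03]
 [ 8.62541571e-01  4.04181576e-01 -3.04399889e-01  3.25402162e+02]
 [-1.11659012e-02 -5.86246181e-01 -8.10056009e-01  8.96547959e+02]
 [ 0.00000000e+00  0.00000000e+00  0.00000000e+00  1.00000000e+00]] 5724
((210.64447021484375, -484.46563720703125), (1740.2386474609375, 1595.2545166015625), 6.317619800567627) [632.492     -9.057381]
side [[ 9.96333231e-01 -5.97690472e-02  6.12188983e-02  5.46089475e+02]
 [-8.29472734e-02 -4.99391564e-01  8.62396553e-01 -7.05558676e+02]
 [-2.09724189e-02 -8.64312285e-01 -5.02518091e-01  5.51666570e+02]
 [ 0.00000000e+00  0.00000000e+00  0.00000000e+00  1.00000000e+00]] 7188
((524.2159423828125, 879.873291015625), (2352.79150390625, 2604.5234375), 89.86408233642578) [626.0555   -68.466835]
0.1
```

View pics/scene0.png

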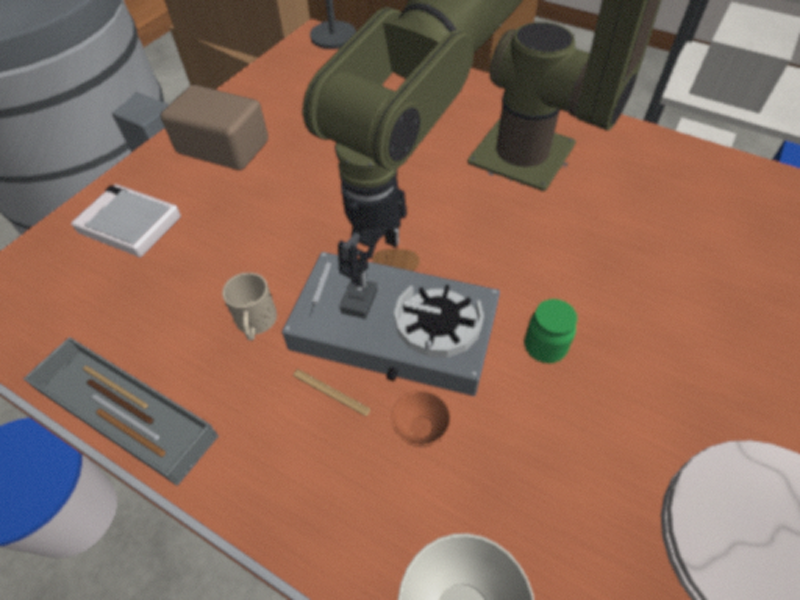

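View pics/side0.png

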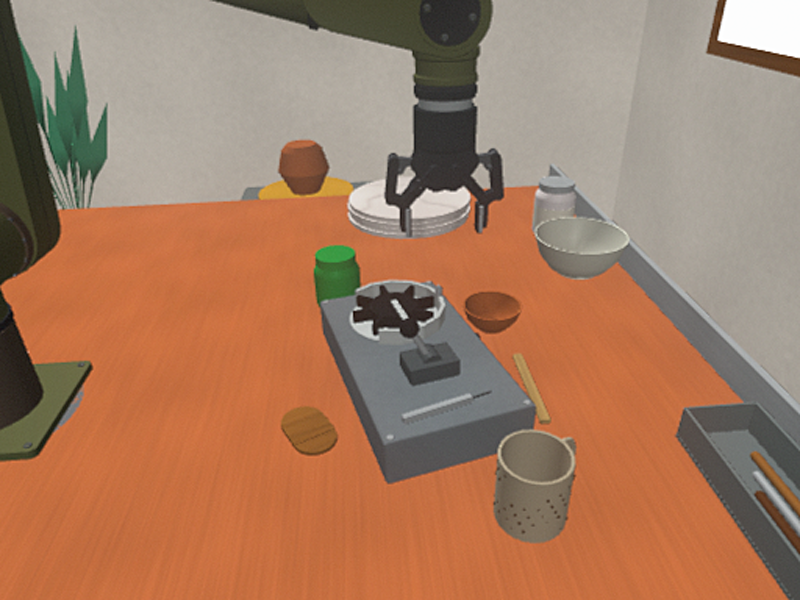

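The scene view shows the deck with the wheel hub at about (440,315), the bar running left to (405,308) towards the toggle, and the stud at (430,345). The side view agrees, with the bar pointing towards the camera (box -y), so it looks about 2 clicks short. Next I fit the poses.

```bash
cat > fit.py <<'E'
from h import *
from scipy.optimize import minimize
def fit(n,d,p,show=True):
    W=pts(n,d); m=(abs(W[...,2]-70)<6)
    lab=cv2.connectedComponents(m.astype(np.uint8))[1]
    s=np.bincount(lab[m]); k=s.argmax(); m=lab==k
    q=W[m]; r=cv2.minAreaRect(q[:,:2].astype(np.float32))
    print(n,'deck',r,'z',np.median(q[:,2]),len(q))
    return W,r
if __name__=='__main__':
  for n in ["scene","side"]:
    z=np.load(f'{n}0.npz'); p,d=z['p'],z['d']; W,r=fit(n,d,p)
    c=np.array(r[0]); a=np.radians(r[2]); 
    w,h=r[1]
    if w>h: a-=np.pi/2      # w is the x axis (200)
    a=(a+np.pi/2)%np.pi-np.pi/2; print('yaw',a)
    R=np.array([[np.cos(a),-np.sin(a)],[np.sin(a),np.cos(a)]])
    L=np.dstack([(W[...,:2]-c)@R,W[...,2]])
    ok=np.isfinite(L[...,0])
    # dark tabs/hub, bar, stud, knob in box coords
    g=p.max(-1).astype(int); rw=np.hypot(L[...,0],L[...,1]-85)
    def rep(t,m): print(t,m.sum(),L[m].mean(0).round(1) if m.any() else '', W[m].mean(0).round(1) if m.any() else '')
    rep('wheeldark',ok&(rw<80)&(g<60)&(L[...,2]>80))
    b=ok&(rw<68)&(g>110)&(L[...,2]>90); rep('bar',b)
    rep('stud',ok&(np.hypot(L[...,0]-74,L[...,1]-85)<20)&(L[...,2]>99))
    k=ok&(abs(L[...,1]+65)<25)&(abs(L[...,0])<60)&(L[...,2]>125)&(L[...,2]<165); rep('knob',k)
    rep('block',ok&(abs(L[...,1]+65)<45)&(abs(L[...,0])<50)&(abs(L[...,2]-95)<4))
    s=ok&(abs(L[...,1]-85)<90)&(abs(L[...,0])<90)&(abs(L[...,2]-94)<4)&(g>120)&(rw>68)
    if s.sum()>30:
        A=L[s]; x=np.linalg.lstsq(np.c_[2*A[:,:2],np.ones(len(A))],(A[:,:2]**2).sum(1),rcond=None)[0]
        print('collar circ',x[:2],np.sqrt(x[2]+x[0]**2+x[1]**2),len(A))
    # rectified top view at z=94 in box coords, both cams
    c_,f=cam(n); T=np.linalg.inv(np.array(c_['pose']))
    X,Y=np.meshgrid(np.arange(-110,110,.8),np.arange(-190,190,.8)); X=X.T[::-1]; Y=Y.T[:, ::-1]
    P=np.stack([*(np.stack([X,Y],-1)@R.T+c).transpose(2,0,1),np.full_like(X,96.)],-1)@T[:3,:3].T+T[:3,3]
    u=(P[...,0]/P[...,2]*f+c_['cx']).astype(np.float32); v=(P[...,1]/P[...,2]*f+c_['cy']).astype(np.float32)
    np.save(f'{n}_pose.npy',[*c,a]); im=cv2.remap(p,u,v,cv2.INTER_CUBIC)
    cv2.imwrite(f'pics/top_{n}.png',im)
  cv2.imwrite('pics/top.png',np.vstack([cv2.imread('pics/top_scene.png'),cv2.imread('pics/top_side.png')]))
E
python3 fit.py
```

```text
scene deck ((608.6213989257812, -1.7392578125), (203.03993225097656, 358.6787109375), 14.316607475280762) z 70.35975623625251 4842
yaw 0.249871938159282
wheeldark 1231 [  8.4  61.2 297.5] [601.7  59.6 297.5]
bar 163 [ -2.7  63.  256. ] [590.4  58.6 256. ]
stud 21 [ 75.7  85.  106.6] [661.   99.4 106.6]
knob 15 [-26.  -61.3 153.2] [598.6 -67.5 153.2]
block 231 [  9.9 -61.9  95.1] [633.5 -59.3  95.1]
collar circ [ 0.37240228 84.59298879] 74.65911829417506 271
side deck ((608.16650390625, -3.997222900390625), (199.49249267578125, 359.6943054199219), 14.485335350036621) z 68.285752032988 5940
yaw 0.2528167951136644
wheeldark 693 [ -3.8  77.9 101.7] [585.1  70.5 101.7]
bar 63 [  0.6  59.7 104.9] [593.8  54.  104.9]
stud 18 [ 73.6  83.4 104.7] [658.6  95.1 104.7]
knob 149 [-28.3 -69.2 146. ] [598.1 -78.1 146. ]
block 394 [ -2.1 -68.3  93.6] [623.2 -70.7  93.6]
collar circ [ 0.19146703 85.90868271] 74.51800527191095 184
```

View pics/top.png

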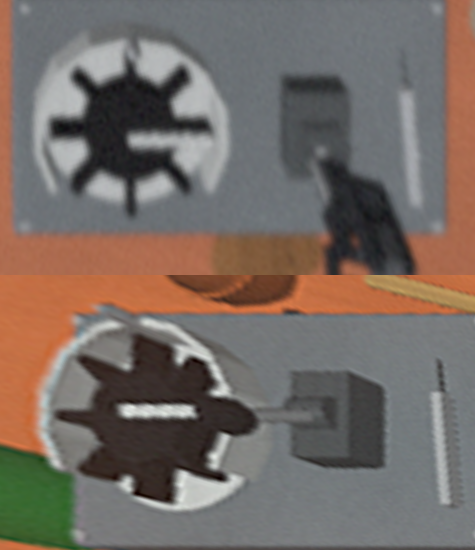

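Two views agree: the box is at about (608.4, -3) with yaw 0.251, and the collar circle, stud and knob lie where they should. The bar points to box -y, so 2 clicks are needed. I'll do the first click with shut fingers, leaned back to keep the gripper's body clear of the knob.

```bash
cat >> h.py <<'E'
from scipy.spatial.transform import Rotation as Ro
C=np.array([608.4,-2.9]); A=.2515
RB=Ro.from_euler('z',A)
def B(x,y,z): return RB.apply([x,y,z])+[*C,0]
def ori(t=0.,flip=1):
    # tool z down leaning t (tip forward, body back); tool y along box +-x
    z=np.array([np.sin(t),0,-np.cos(t)]); y=flip*np.array([np.cos(t),0,np.sin(t)]); x=np.cross(y,z)
    return (RB*Ro.from_matrix(np.c_[x,y,z])).as_rotvec()
def box():
    return RB.inv().apply(np.array(readout.get_tcp_pos())-[*C,0]).round(1)
def click():
    o=ori(.3,FL)
    ctrl.reach(B(-64,21,125),o)
    g=ctrl.move_straight(B(-64,21,80),vel=100,guard=6); print('down',g,box(),np.round(readout.get_ft_force(),1))
    if g: ctrl.move_straight(B(-64,21,125)); return
    g=ctrl.move_straight(B(-64,-23,80),vel=60,guard=14); print('flick',g,box(),np.round(readout.get_ft_force(),1))
    ctrl.move_straight(B(-64,-19,80),vel=60)
    ctrl.move_straight(B(-64,-19,125),vel=120); print(np.round(readout.get_ft_force(),1),readout.get_time_s())
def look(tag):
    p,d=imaging.snapshot('side'); np.savez(f'{tag}.npz',p=p,d=d)
    q,e=imaging.snapshot('scene'); np.savez(f'{tag}s.npz',p=q,d=e)
    cv2.imwrite(f'pics/{tag}.png',np.hstack([cv2.resize(p[150:320,190:360],(400,400)),cv2.resize(q[150:260,170:330],(400,400))]))
FL=1
E
python3 - <<'E'
from h import *
print(ctrl.hold_point_z, readout.get_ee_rot())
for fl in (1,-1):
    print(fl,[ctrl.solve_ik(B(*p),ori(.3,fl)) for p in ((-64,21,80),(-64,-23,80))], ctrl.solve_ik(B(-80,-65,132),ori(0,fl)))
E
```

```text
18.700000000000003 [-2.22042145e+00 -2.22044723e+00  1.90756843e-03]
1 [array([-0.15662874, -0.13267863,  2.19823645,  0.16327095,  0.80607664,
       -0.50530698]), array([-0.24148615, -0.09755212,  2.16662759,  0.19322977,  0.8158557 ,
       -0.60746759])] [-0.25243932 -0.00404602  1.95720911  0.          1.18842957 -0.50393932]
-1 [array([-0.15662874, -0.13267863,  2.19823645,  0.16327095,  0.80607664,
        2.63628567]), array([-0.24148615, -0.09755212,  2.16662759,  0.19322977,  0.8158557 ,
        2.53412506])] [-0.25243932 -0.00404602  1.95720911  0.          1.18842957  2.63765334]
```

Run:
```python
from h import *
ctrl.command_gripper(0.0)
click()
look('c1'); print(readout.get_time_s())
```

```text
down False [-63.1  20.7  80.5] [-0.1 -0.1  0.6]
flick False [-64.1 -22.9  79.8] [ 0.2 -0.4 -0.1]
[-0.1  0.1  0.2] 3.8
3.9
```

View pics/c1.png

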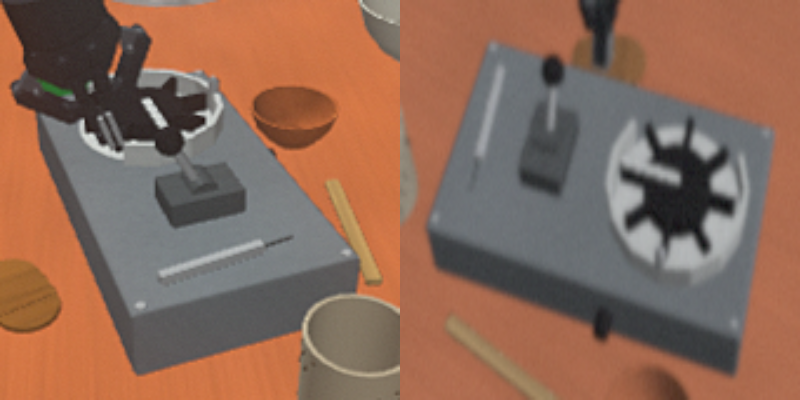

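Seen from both cameras, the bar at scene crop (680,180)→(625,160) looks unchanged, and the shut fingers are thinner than I assumed. They probably slipped off the tab's end. I'll measure the bar's angle numerically before going deeper.

```bash
cat >> h.py <<'E'
def angle(n,p,z0=97.):
    """wheel angle from the bright bar on the hub, rectified at height z0"""
    c_,f=cam(n); T=np.linalg.inv(np.array(c_['pose']))
    X,Y=np.meshgrid(np.arange(-75,75,.5),np.arange(-75,75,.5))
    P=(RB.apply(np.stack([X.ravel(),Y.ravel()+85,0*X.ravel()+z0],-1))+[*C,0])@T[:3,:3].T+T[:3,3]
    u=(P[:,0]/P[:,2]*f+c_['cx']).reshape(X.shape).astype(np.float32); v=(P[:,1]/P[:,2]*f+c_['cy']).reshape(X.shape).astype(np.float32)
    g=cv2.remap(p,u,v,cv2.INTER_LINEAR).max(-1); r=np.hypot(X,Y)
    m=(g>110)&(r<34)
    return round(float(np.arctan2(Y[m].mean(),X[m].mean())),2),int(m.sum())
E
python3 - <<'E'
from h import *
for n,f in (('scene','scene0'),('side','side0'),('scene','c1s'),('side','c1')):
    print(f,angle(n,np.load(f+'.npz')['p']))
E
```

```text
scene0 (-1.68, 1726)
side0 (-1.41, 2011)
c1s (-1.68, 1687)
c1 (-1.36, 2053)
```

The wheel is still at -1.57. I'll repeat with the fingertip farther in.

```bash
sed -i 's/B(-64,-23,80)/B(-55,-25,80)/; s/B(-64,-19,/B(-55,-21,/g; s/B(-64,21/B(-55,21/g' h.py
python3 - <<'E'
from h import *
click()
look('c2'); 
for n,f in (('scene','c2s'),('side','c2')): print(angle(n,np.load(f+'.npz')['p']))
print(readout.get_time_s())
E
```

```text
down False [-55.1  20.6  79.9] [-0.9  0.4 -0.7]
flick False [-55.1 -24.9  79.9] [-0.4  0.3 -0.5]
[-0.5  0.5 -0.7] 6.475
(-1.68, 1691)
(-1.47, 1977)
6.575
```

View pics/c2.png

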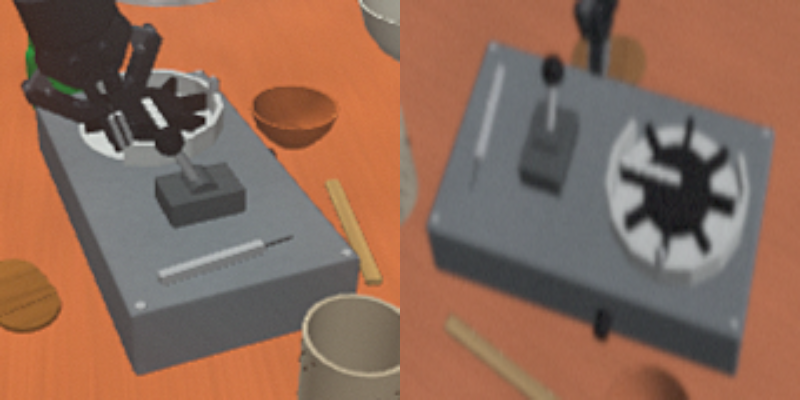

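The wheel still hasn't moved, and I see why. The fingertip stands near (597,65) in the scene crop, well right of the wheel, because I left out the axis offset y = +85. It swept empty deck and touched nothing. I'll fix that; the knob is then far off, so no lean is needed.

```bash
sed -i 's/B(-55,-25,80)/B(-58,60,77)/; s/B(-55,-21,80)/B(-58,63,77)/; s/B(-55,-21,125)/B(-58,63,125)/; s/B(-55,21,80)/B(-58,108,77)/; s/B(-55,21,125)/B(-58,108,125)/g; s/ori(.3,FL)/ori(0,FL)/' h.py; grep -n "B(-5" h.py
python3 - <<'E'
from h import *
ctrl.move_straight(B(-55,-21,170))
ctrl.reach(B(-58,108,170),ori(0,FL))
click()
look('c3'); 
for n,f in (('scene','c3s'),('side','c3')): print(angle(n,np.load(f+'.npz')['p']))
print(readout.get_time_s())
E
```

```text
22:    ctrl.reach(B(-58,108,125),o)
23:    g=ctrl.move_straight(B(-58,108,77),vel=100,guard=6); print('down',g,box(),np.round(readout.get_ft_force(),1))
24:    if g: ctrl.move_straight(B(-58,108,125)); return
25:    g=ctrl.move_straight(B(-58,60,77),vel=60,guard=14); print('flick',g,box(),np.round(readout.get_ft_force(),1))
26:    ctrl.move_straight(B(-58,63,77),vel=60)
27:    ctrl.move_straight(B(-58,63,125),vel=120); print(np.round(readout.get_ft_force(),1),readout.get_time_s())
down False [-57.5 107.8  77.6] [ 0.3 -0.3 -0.3]
flick False [-58.1  60.1  76.9] [-0.9 -0.4  0.1]
[-0.6 -0.1 -0.4] 10.2917
(-0.85, 1914)
(-0.53, 2668)
10.3917
```

View pics/c3.png

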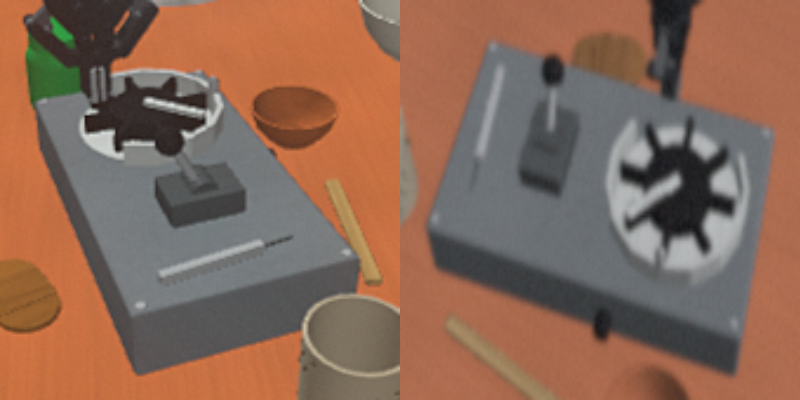

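The wheel turned exactly one click: the bar now runs (680,180)→(630,215) in the scene crop, and the angle is about -0.785. One more click is needed.

Run:
```python
from h import *
click()
look('c4'); 
for n,f in (('scene','c4s'),('side','c4')): print(angle(n,np.load(f+'.npz')['p']))
print(readout.get_time_s())
```

```text
down False [-57.9 107.7  77. ] [-0.2  0.5 -0.3]
flick False [-58.1  60.1  76.9] [-0.  -0.7  0.1]
[-1.  -0.1 -1.2] 13.075
(-0.01, 1633)
(0.2, 2769)
13.175
```

View pics/c4.png

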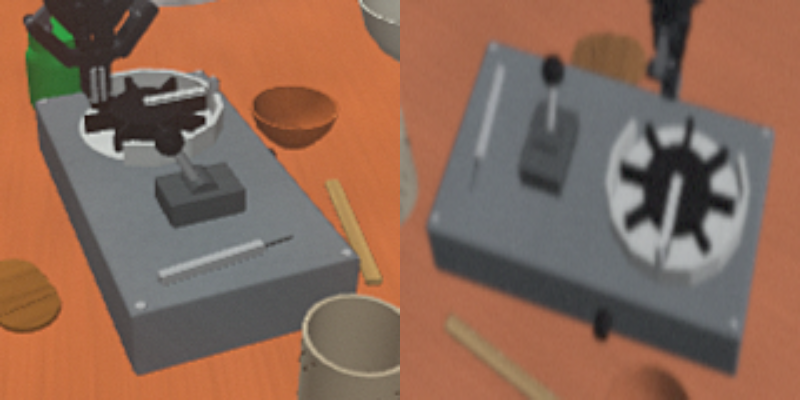

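The bar now points at the stud (660,258). Next is the toggle.

Run:
```python
from h import *
o=ori(0,FL)
ctrl.move_straight(B(-90,63,190),vel=200)
ctrl.reach(B(-90,-65,190),o)
ctrl.move_straight(B(-90,-65,135),guard=6)
g=ctrl.move_straight(B(25,-65,135),vel=45,guard=8); print('push',g,box(),np.round(readout.get_ft_force(),1))
ctrl.move_straight(B(-70,-65,135),vel=120)
ctrl.move_straight(B(-90,-65,230),vel=200)
ctrl.pause(.3)
look('t1'); np.set_printoptions(suppress=True)
for n,f in (('scene','t1s'),('side','t1')):
    z=np.load(f+'.npz'); print(angle(n,z['p'])); W=pts(n,z['d']); L=RB.inv().apply((W-[*C,0]).reshape(-1,3)).reshape(W.shape)
    k=(abs(L[...,1]+65)<25)&(abs(L[...,0])<60)&(L[...,2]>130)&(L[...,2]<162); print('knob',k.sum(),L[k].mean(0).round(1))
    m=(abs(W[...,2]-70)<6).astype(np.uint8); lab=cv2.connectedComponents(m)[1]; s=np.bincount(lab[m>0]); print(cv2.minAreaRect(W[lab==s.argmax()][:,:2].astype(np.float32)))
print(readout.get_time_s())
```

```text
push True [  1.7 -64.8 133.8] [-3.1 -2.6  3.3]
(-0.01, 1610)
knob 67 [ 34.6 -61.9 152.4]
((609.4373168945312, -1.4539794921875), (201.5094757080078, 358.68304443359375), 14.49984073638916)
(0.2, 2798)
knob 133 [ 25.4 -70.4 146.6]
((608.7216186523438, -4.8531951904296875), (200.31849670410156, 358.4717712402344), 14.282132148742676)
18.3917
```

View pics/t1.png

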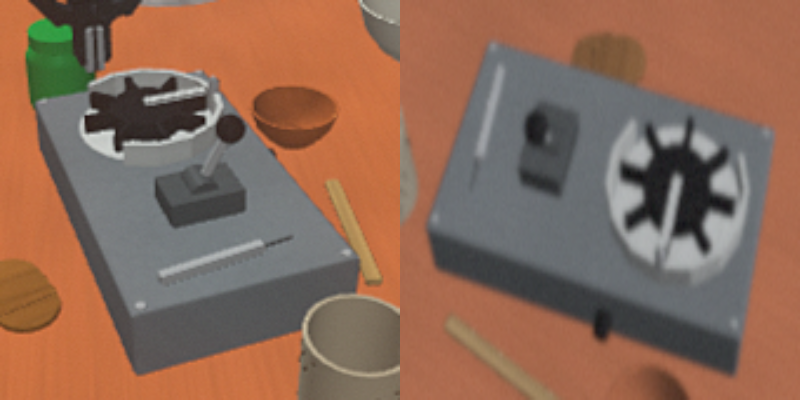

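The toggle is over, with the knob at (230,128) in the side crop, and the box is unmoved. I'll check that it is fully at the stop by fitting a 13 mm sphere to the knob.

Run:
```python
from h import *
from scipy.optimize import least_squares
for n,f in (('side','side0'),('side','t1'),('scene','t1s')):
    z=np.load(f+'.npz'); W=pts(n,z['d']); L=RB.inv().apply((W-[*C,0]).reshape(-1,3)).reshape(W.shape)
    k=(abs(L[...,1]+65)<25)&(abs(L[...,0])<60)&(L[...,2]>134)&(L[...,2]<162)&(z['p'].max(-1)<75); q=L[k]
    # lever angle only: centre constrained to the arc, plus calibration offset in y
    fit=least_squares(lambda s:np.linalg.norm(q-[60*np.sin(s[0]-.5),s[1],92+60*np.cos(s[0]-.5)+s[2]],axis=1)-13,[.9 if 't1' in f else .1,-65,0],loss='soft_l1')
    print(f,len(q),fit.x.round(3),fit.cost.round(1))
```

```text
side0 118 [ 2.5000e-02 -6.3504e+01 -1.6730e+00] 35.6
t1 115 [  1.    -63.849  -1.728] 31.8
t1s 66 [  1.01  -64.093   0.956] 35.2
```

The lever is at 1.00 in both views, the wheel is at 0, and the arm is clear.

```bash
python3 -c "
from bench import ctrl
print(ctrl.job_done())"
```

```text
the job is handed in; nothing more can be done
None
```

The job is handed in: two clicks brought the wheel's bar to the stud, then the toggle went fully over (1.0 rad in both views) by about 18 s, with the box unmoved; two earlier passes swept empty deck because I left out the wheel's y offset.

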